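Weigh the tin tote on the hand scale, hanging level

ROBOT

A 6-joint arm with a two-finger parallel gripper is mounted at the origin on the work surface. World frame = base frame: x ahead of the robot, y to its left, z up, the work surface at z = 0. Lengths are in mm, angles in rad, forces in N, time in s.
With the tool pointing down it reaches from about 350 to 775 mm from the base axis. Payload 7.3 kg.
Tool frame: the origin (TCP) lies midway between the tips of the shut fingers; the grasp point (between the pads) lies 19 mm behind it (bot.grip_depth is the distance from the TCP to the grasp point, in mm); z points along the fingers, x is the direction in which the jaws open and shut, and the axes are right-handed (so a half turn about z gives the same grasp; the last joint's range is limited). The gripper opens to 92 mm and grips with 3 to 60 N. Pads are 19 mm wide; open, the fingers measure 130 mm over their backs; the gripper's body (75 mm by 190 mm) begins 47 mm behind the grasp point.
Start: joints at [-1.316, 0.342, 1.524, -0, 1.275, -0.146], TCP at [204.855, -483.404, 226.741] pointing down, gripper open.
Joint ranges: [-2.53, 2.53], [-0.77, 2.02], [0.04, 2.7], [-1, 4.14], [0.28, 2.66], [-3.11, 3.11]. Speed limits (rad/s): [2.57, 2.57, 3.14, 3.14, 3.14, 3.14].

INTERFACE

Orientations are given as [roll, pitch, yaw] about the fixed x, y, z axes, in that order (R = Rz(yaw) Ry(pitch) Rx(roll)).
In Python, from plant import bot gives the robot as it stands. The module is installed in compiled form; this text tells all that it offers.
- The arm moves only by the shell command python3 -m inch 'ROWS'. ROWS is JSON, a list that holds one entry, the list of rows, each a list of 7 numbers: the shift along the tool's x, y, z each as a share of 0.2 m, from -1 to 1, then the turn, a rotation vector about the tool's x, y, z each as a share of 45 degrees, from -1 to 1, then the closure, from -1 (fully open) to 1 (shut), so that 0 is half open. A call has exactly 10 rows; each row is the pose to reach, as a shift and turn from the pose commanded when the call began, along the tool's axes at that moment; what a row does not reach only later rows make up. A row lasts 1/8 s, in which the tool goes at most 62.5 mm and 10.7 degrees, less where a joint would pass 70% of its speed; a pose out of reach is approached as far as the arm can. A call with a number of a shift or a turn outside -1 to 1 is refused whole. A call with a gripper value outside its range is refused whole. The fingers move at their own pace and stop on an object; the grip force is fixed at half the most. Time passes only in rows, so rows that repeat a pose let the fingers close, or fill a call up. It gives the time, the measured TCP pose, the force and the opening at its end, in the units of the state.
- bot.get_obs(): the state, without advancing time (a new reading comes with each control period).
- bot.capture(name): name is "side" or "top"; returns the picture (384x512x3 uint8, red, green, blue); there is no depth.
- bot.camera_params(name): a dict with "fx", "fy", "cx", "cy" (pixels), "R" (3x3) and "t" (3): a world point X has camera coordinates R X + t. Camera axes: x right, y down, z forward; pixel columns grow to the right and rows downward; lengths in mm; the calibration is good to about 2 mm. A picture is of the moment at which its call begins. camera_params takes no time and is no camera call.
- bot.close_job(): hands the job in, once; it reports no verdict.
The state is a dict: "time": time; "joint_positions": joint angles; "dq": joint speeds; "tau": joint torques, N m; "tool_pos": TCP position; "tcp_rot": TCP orientation; "contact_force": force on the tool from outside, world axes, zero at the start; "moment": the same for the moment, N m; "grip_width": finger opening in mm.
Only numpy, scipy, OpenCV 4.12 (cv2) and the standard library are available. Lean on these libraries where they do the work, as an engineer would, in place of code of your own. Each camera call takes 0.05 s, during which the arm holds its last target.

TASK

Weigh the loaded tote: take the sprung hand scale off its rest, hook it under the tote's wooden bar, lift gently until the tote hangs level about two centimetres clear of the table, and hold it still there for a second; then set it down gently about where it stood, unhook the scale and hang it back on its rest. One tin is much heavier than the other, so feel for the balance point along the bar with small trial lifts; do not let the tote tip far, overload the scale, touch the tote with the gripper or disturb the other things on the bench.

Things in the scene. Friction and masses are not known exactly. Their poses are not given: they have to be found in the camera images.
- tote: small open wooden tote, 86 mm wide (x), 240 mm long (y), tray walls 44 mm, end boards 110 mm high. Loose, 5 to 6.5 N with its tins, centre of mass about 33 mm above the underside. Origin: centre of its underside, z up, height 0 on the table. It balances on the bar 10 to 35 mm from the middle, towards the heavy tin; lifted elsewhere, one end rises first and the end with the balance point stays down
- bar (a point): middle of the tote's round wooden bar: 14 mm diameter, along the tote's y between the end boards (free length 224 mm), its centre 95 mm above the tote's underside. Free space below it down to 44 mm above the underside
- tin_a_mid (a point): centre of a closed round steel tin, 65 mm diameter, 43 mm high, loose in one end compartment of the tote, 75 mm from the middle
- tin_b_mid (a point): centre of the other tin, outwardly the same, in the other end compartment
- grip (a point): centre of the scale's black grip block: 24 mm thick (x; pinch it along x), 76 mm long (y), 40 mm high (z up). Below hang a barrel 28 x 28 mm (underside 76 mm below this point) and the hook. The scale weighs 0.13 kg; the ends of its grip block lie on the rest's two prongs, whose tops are 20 mm below this point; it lifts straight up out of the rest
- seat (a point): the point in the hook's bowl where the centre of the bar comes to lie; axes as for the grip, 128.5 mm below it when slack. Flat steel J 6 mm thick (y), spine on the -x side (inner face 14 mm from here), tip on +x (15 to 21 mm from here, top 7 mm above), upper arm 38 mm above; lowest part 14 mm below. The mouth opens to +x: move the hook along its +x to pass its tip beneath a bar
- hook (a joint): extension of the scale's spring in m: 0 slack, hook moves down, stop at 0.050. Pull = 1 N + 250 N/m x extension (starts to move at about 1 N). Overloaded beyond 0.046
- rest: fixed wooden stand of the scale, foot 110 mm wide, two prongs along its x, tops 136 mm high, 40 mm apart, reaching 48 mm to its -x side of the origin, with 6 mm high lips at that end; open above; post at its +x side 90 to 108 mm from its origin. Origin: table level, under the scale's place; a hanging scale's x and y are parallel to the rest's
- scale: the hand scale as a whole (with its hook); origin at the centre of the barrel's underside, z up
- spindle: bystander, leave alone: turned wooden spindle standing upright, 32 mm diameter, 120 mm high, beyond the tote
- sand_block: bystander, leave alone: cork sanding block 50 x 90 x 32 mm lying on the robot's side of the tote
- caliper: bystander, leave alone: flat steel caliper, 180 mm long
- chisel_a: bystander, leave alone: chisel with wooden handle, 240 mm long, lying
- chisel_b: bystander, leave alone: another such chisel
- wrench: bystander, leave alone: steel wrench, lying
- pot: bystander, leave alone: white ceramic cup, 70 mm diameter, 80 mm high, standing
Not all that is in view belongs to the job. What is shaped like the rest but pink or yellow is not meant.

How it is judged (in metres and radians):
On the way, in this order (a step that is already met when the one before it is completed fails the run):
1. the scale is lifted off its rest (horizontal distance between grip and rest above 0.12 m and distance of tote from where it was at the start of the episode below 0.02 m), for 0.1 s.
2. the hook is under the bar, the tote still standing on the table (x of seat in the frame of tote between -0.012 and 0.012 m and z of seat in the frame of tote between 0.055 and 0.093 m and height (world z) of tote below 0.01 m), for 0.1 s.
3. the tote hangs from the hook, level within 0.07 rad (4 degrees), its underside's centre 10 to 40 mm above the table, and still (height (world z) of tote between 0.01 and 0.04 m and angle between tote's own z axis and vertical below 0.07 rad and linear speed of tote below 0.03 m/s and contact force between scale and tote above 2 N and z of seat in the frame of tote above 0.088 m), for 0.8 s.
At the end, for the whole second after the job is handed in: The tote stands flat on the table (underside within 4 mm, tilt under 0.04 rad) within 60 mm of where it stood; the scale hangs upright (within 0.12 rad) on the prongs of its rest, its grip's centre within 40 mm of the rest's origin seen from above and 148 to 164 mm high; both are still (height (world z) of tote below 0.004 m and angle between tote's own z axis and vertical below 0.04 rad and linear speed of tote below 0.02 m/s and horizontal distance between grip and rest below 0.04 m and height (world z) of grip between 0.148 and 0.164 m and angle between scale's own z axis and vertical below 0.12 rad and linear speed of scale below 0.03 m/s); the robot touches nothing.
It fails at once if the tote tips by more than 0.25 rad (14 degrees) or a tin leaves it (angle between tote's own z axis and vertical above 0.25 rad or z of any of tin_a_mid, tin_b_mid in the frame of tote above 0.045 m).
It fails at once if the scale is overloaded (spring beyond 46 mm, or bearing on the tote with more than 14 N) or the tote is set down hard (over 50 N on it from table and things) (value of joint hook above 0.046 m or contact force between scale and tote above 14 N or contact force between tote and anything else above 50 N).
It fails at once if the gripper or arm touches the tote (contact force between any of the fingers, the arm and tote above 0.5 N).
It fails at once if the tote is moved more than 60 mm from where it stood (distance of tote from where it was at the start of the episode above 0.06 m).
It fails at once if a bystander is moved by more than 20 mm (distance of any of spindle, sand_block, caliper, chisel_a, chisel_b, wrench, pot from where it was at the start of the episode above 0.02 m).
It also fails if it takes over 72 s, if anything falls off the work surface, if the arm or the gripper's body presses on something with over 40 N, if the wrist force passes 120 N, or if a joint passes its speed limit or range.

## Working session

There is one attempt and no reset: what is moved stays moved. The work goes in short steps, Python scripts to look and compute and a shell command to move; the robot and the scene stay as the last step left them, time stands still between calls to the robot, and variables do not carry over. Pictures are saved under pics/ and viewed, and the job is handed in when it is done.

```bash
mkdir -p pics; python3 - <<'E'
from plant import bot
import cv2,numpy as np
for n in("side","top"):
    im=bot.capture(n); cv2.imwrite(f"pics/{n}0.png",im[:,:,::-1]); p=bot.camera_params(n)
    print(n,p)
print(bot.get_obs())
E
```

```text
side {'fx': 363.64197758784064, 'fy': 363.64197758784064, 'cx': 254.52790235406292, 'cy': 193.31923093402014, 'R': array([[-0.93837034, -0.34554387, -0.00778106],
       [-0.19334885,  0.54345892, -0.81686512],
       [ 0.28649142, -0.76501754, -0.57677624]]), 't': array([ 489.5969219 ,  191.27354981, 1031.75409582])}
top {'fx': 362.8133436091024, 'fy': 362.8133436091024, 'cx': 249.31237851866203, 'cy': 191.2887186447862, 'R': array([[ 1.13064664e-02, -9.99935196e-01,  1.32947175e-03],
       [-9.82597390e-01, -1.13569253e-02, -1.85400617e-01],
       [ 1.85403701e-01,  7.89890386e-04, -9.82662121e-01]]), 't': array([ -16.59081902,  539.8761493 , 1268.85985994])}
{'time': 0.1, 'joint_positions': array([-1.31600166e+00,  3.42641305e-01,  1.52487266e+00,  3.54833449e-05,
        1.27536819e+00, -1.45992151e-01]), 'dq': array([-0.00091151, -0.0029508 , -0.00216993,  0.00132568,  0.00015655,
        0.00229239]), 'tau': array([ 1.78253395e-03, -4.32003307e+01, -2.44694817e+01,  7.19519681e-02,
        5.26157802e-02, -6.99307066e-05]), 'tool_pos': array([ 204.77555036, -483.05963147,  226.13758481]), 'tcp_rot': array([-3.14137149e+00,  1.27084613e-03, -1.17001973e+00]), 'contact_force': array([0.32185728, 0.52794591, 0.01415911]), 'moment': array([-0.0448878 , -0.00783365,  0.00426498]), 'grip_width': 91.7770925897098}
```

View pics/side0.png

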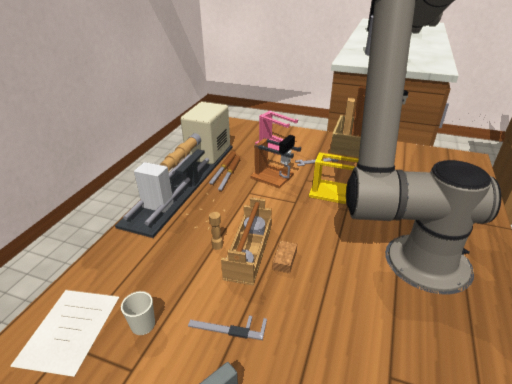

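View pics/top0.png

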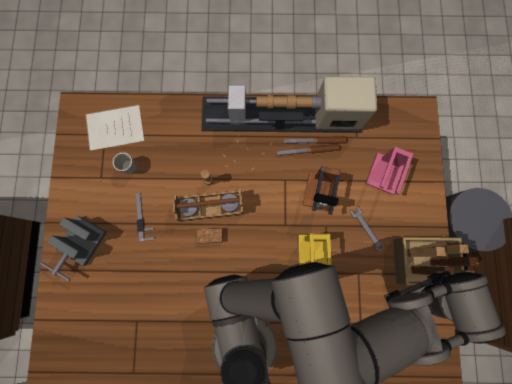

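```bash
python3 - <<'E'
import cv2
t=cv2.imread('pics/top0.png'); s=cv2.imread('pics/side0.png')
a=cv2.resize(t[150:250,160:260],(600,600),interpolation=cv2.INTER_CUBIC)
cv2.imwrite('pics/a.png',a)
cv2.imwrite('pics/b.png',cv2.resize(t[150:240,290:390],(660,594),interpolation=cv2.INTER_CUBIC))
cv2.imwrite('pics/c.png',cv2.resize(s[120:200,240:340],(750,600),interpolation=cv2.INTER_CUBIC))
cv2.imwrite('pics/d.png',cv2.resize(s[190:290,200:310],(660,600),interpolation=cv2.INTER_CUBIC))
E
```

```text
(no output)
```

View pics/a.png

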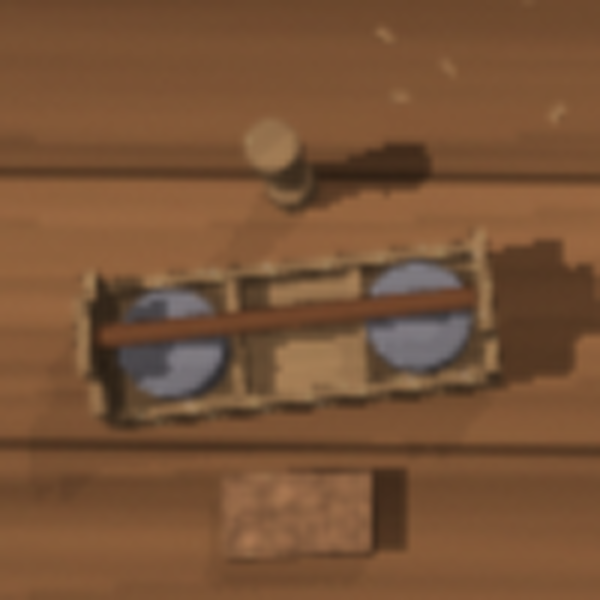

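View pics/b.png

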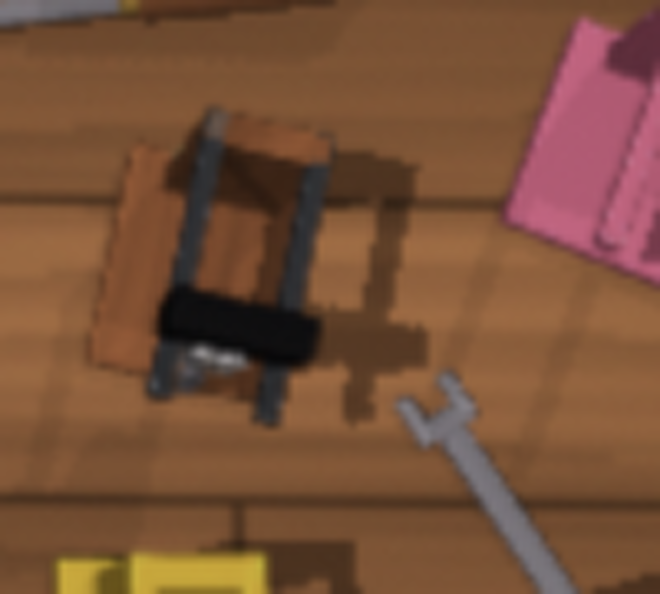

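View pics/c.png

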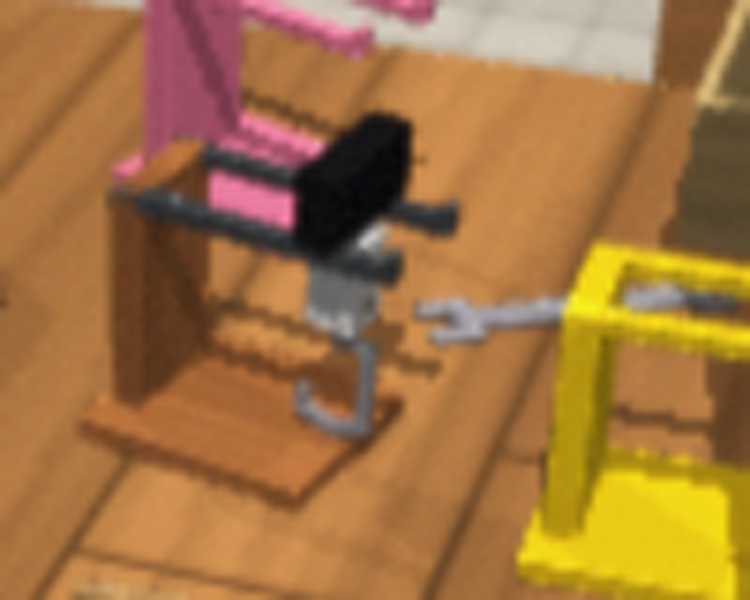

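View pics/d.png

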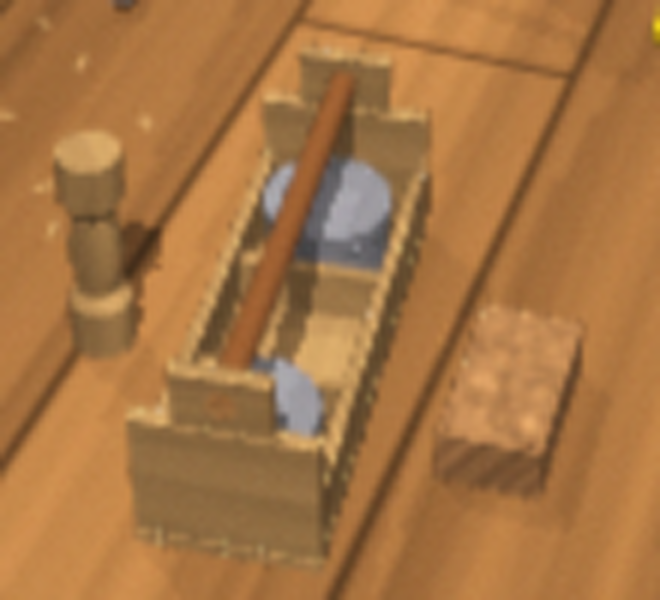

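```bash
cat > h.py <<'E'
from plant import bot
import cv2,numpy as np
P={n:bot.camera_params(n) for n in("side","top")}
def ray(n,u,v,z):
    p=P[n];d=p['R'].T@np.array([(u-p['cx'])/p['fx'],(v-p['cy'])/p['fy'],1]);c=-p['R'].T@p['t']
    return c+d*(z-c[2])/d[2]
def proj(n,X):
    p=P[n];x=p['R']@np.array(X,float)+p['t'];return np.array([p['fx']*x[0]/x[2]+p['cx'],p['fy']*x[1]/x[2]+p['cy']])
def tri(a,b):
    A=[];B=[]
    for n,(u,v) in(("side",a),("top",b)):
        p=P[n];K=np.array([[p['fx'],0,p['cx']],[0,p['fy'],p['cy']],[0,0,1]]);M=K@np.c_[p['R'],p['t']]
        for r,w in((0,u),(1,v)):
            q=w*M[2]-M[r];A.append(q[:3]);B.append(-q[3])
    return np.linalg.lstsq(np.array(A),np.array(B),rcond=None)[0]
E
python3 - <<'E'
from h import *
np.set_printoptions(precision=1,suppress=True)
t=cv2.imread('pics/top0.png').astype(int)
# block
m=(t.max(2)<22).astype(np.uint8); m[:, :305]=0;m[:,345:]=0;m[:185]=0;m[215:]=0
n,l,s,c=cv2.connectedComponentsWithStats(m); print(s,c)
k=1+np.argmax(s[1:,4]); pts=np.argwhere(l==k)[:,::-1].astype(np.float32)
r=cv2.minAreaRect(pts);print(r); bx=cv2.boxPoints(r)
for q in bx: print(q,ray('top',*q,176))
# bar: b.png coordinates
def A(x,y):return 160+(x+.5)/6-.5,150+(y+.5)/6-.5
def B(x,y):return 290+(x+.5)/6.6-.5,150+(y+.5)/6.6-.5
def D(x,y):return 200+(x+.5)/6-.5,190+(y+.5)/6-.5
L=ray('top',*A(103,335),97);Rr=ray('top',*A(474,297),97);print('bar',L,Rr,(L+Rr)/2,np.linalg.norm(L-Rr))
for q in((87,312),(487,260)): print(ray('top',*A(*q),110))
for nm,q,z in(('prL',(160,392),136),('prR',(266,418),136),('postL',(215,118),136),('postR',(318,172),136),('footbl',(92,362),8),('foottl',(138,148),8)): print(nm,ray('top',*B(*q),z))
print('spin',ray('top',*A(273,145),120),'sand',[ray('top',*A(*q),32) for q in((222,472),(372,556))])
for q in((340,80),(238,362)): print('side bar',ray('side',*D(*q),97))
E
```

```text
[[     0      0    512    384 196449]
 [   315    194     23     11    159]] [[255.4 191.5]
 [325.7 199.2]]
((325.7509460449219, 199.32830810546875), (22.360342025756836, 7.617259502410889), 10.61965560913086)
[314.1 201. ] [ 486.5 -222.5  176. ]
[315.5 193.5] [ 511.4 -227.7  176. ]
[337.4 197.6] [ 498.5 -299.3  176. ]
[336.  205.1] [ 473.7 -293.9  176. ]
bar [478.3 241.4  97. ] [503.1  26.7  97. ] [490.7 134.1  97. ] 216.18092214871712
[489.7 248.7 110. ]
[522.7  19.1 110. ]
prL [ 465.8 -228.3  136. ]
prR [ 453.1 -282.   136. ]
postL [ 610.2 -260.1  136. ]
postR [ 582.  -312.8  136. ]
footbl [ 500.5 -213.2    8. ]
foottl [ 625.2 -241.7    8. ]
spin [587.1 143.8 120. ] sand [array([405.2, 178.8,  32. ]), array([356.1,  87.1,  32. ])]
side bar [505.4  27.1  97. ]
side bar [477.5 231.6  97. ]
```

```bash
cat >> h.py <<'E'
from scipy.spatial.transform import Rotation as Ro
def sh(*wps):
    o=bot.get_obs();R0=Ro.from_euler('xyz',o['tcp_rot']);p=o['tool_pos']
    for x,y,z,yaw in wps:
        d=R0.inv().apply(np.array([x,y,z])-p)/200
        rv=(R0.inv()*Ro.from_euler('xyz',[np.pi,0,yaw])).as_rotvec()/(np.pi/4)
        print([round(float(a),3) for a in np.r_[d,rv]],'mm',round(float(np.linalg.norm(d)*200)))
def st():
    o=bot.get_obs();print('t%.2f'%o['time'],o['tool_pos'].round(1),o['tcp_rot'].round(4),'F',o['contact_force'].round(2),'M',o['moment'].round(3),'w%.1f'%o['grip_width'],'q',o['joint_positions'].round(2))
E
python3 - <<'E'
from h import *
np.set_printoptions(precision=1,suppress=True)
t=cv2.imread('pics/top0.png').astype(int);s=cv2.imread('pics/side0.png')
m=(t.max(2)<22);m[:, :305]=0;m[:,345:]=0;m[:185]=0;m[215:]=0
p=np.array([ray('top',u,v,176)[:2] for v,u in np.argwhere(m)]);print(p.mean(0));w,V=np.linalg.eigh(np.cov(p.T));print(V,np.arctan2(V[0,1],V[1,1]))
c=np.array([494.5,-261,156]);yw=-.2;Rm=Ro.from_euler('z',yw).as_matrix()
tt=cv2.resize(t.astype(np.uint8)[170:230,290:360],None,fx=8,fy=8);ss=cv2.resize(s[125:190,250:320],None,fx=8,fy=8)
for dz in(-20,20):
  for a,b in((12,38),(12,-38),(-12,-38),(-12,38)):
    X=c+Rm@[a,b,dz]
    u=(proj('top',X)-[290,170]+.5)*8;cv2.circle(tt,tuple(int(i) for i in u),3,(0,255,0) if dz>0 else (0,0,255),-1)
    u=(proj('side',X)-[250,125]+.5)*8;cv2.circle(ss,tuple(int(i) for i in u),3,(0,255,0) if dz>0 else (0,0,255),-1)
o=np.zeros((520,1120,3),np.uint8);o[:480,:560]=tt;o[:520,560:]=ss[:520,:560];cv2.imwrite('pics/e.png',cv2.resize(o,(800,371)))
sh((349,-372,230,-.69),(494.5,-261,230,-.2))
E
```

```text
[ 493.  -260.8]
[[-1.   0.2]
 [ 0.2  1. ]] 0.19035595105233108
[-0.23, -0.881, -0.019, -0.001, 0.002, -0.611] mm 182
[-0.457, -1.767, -0.018, -0.001, 0.001, -1.235] mm 365
```

View pics/e.png

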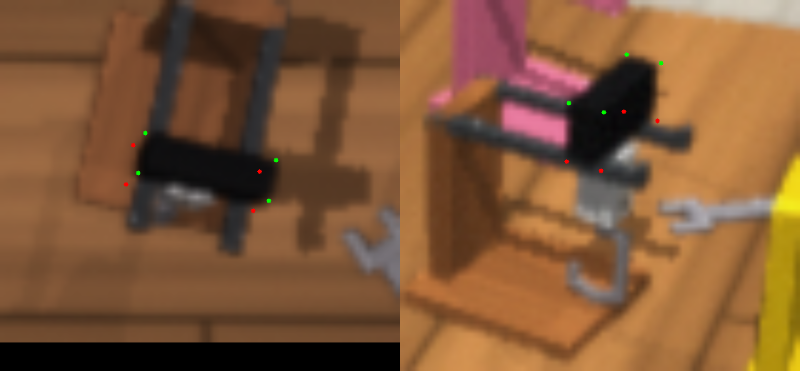

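```bash
python3 -m inch '[[[-0.07,-0.26,-0.02,0,0,-0.15,-1],[-0.14,-0.53,-0.02,0,0,-0.35,-1],[-0.2,-0.79,-0.02,0,0,-0.55,-1],[-0.25,-0.97,-0.02,0,0,-0.75,-1],[-0.25,-0.97,-0.02,0,0,-0.9,-1],[-0.25,-0.97,-0.02,0,0,-0.98,-1],[-0.25,-0.97,-0.02,0,0,-0.98,-1],[-0.25,-0.97,-0.02,0,0,-0.98,-1],[-0.25,-0.97,-0.02,0,0,-0.98,-1],[-0.25,-0.97,-0.02,0,0,-0.98,-1]]]'; python3 - <<'E'
from h import *
st(); sh((493.5,-261,215,-.2),(493.5,-261,141,-.2))
E
```

```text
time: 1.35
tool_pos: [363.9, -361.7, 230.7]
tcp_rot: [3.142, -0.0, -0.401]
contact_force: [0.1, -0.1, 0.2]
grip_width: 91.6
t1.35 [ 363.9 -361.7  230.7] [ 3.1415e+00 -1.0000e-04 -4.0090e-01] F [ 0.07 -0.11  0.18] M [0.006 0.003 0.019] w91.6 q [-0.93  0.32  1.55  0.    1.28 -0.53]
[0.4, -0.717, 0.079, 0.0, -0.0, -0.256] mm 165
[0.4, -0.717, 0.449, 0.0, -0.0, -0.256] mm 187
```

```bash
python3 -m inch '[[[0.13,-0.24,0.04,0,0,-0.1,-1],[0.26,-0.48,0.08,0,0,-0.2,-1],[0.4,-0.717,0.08,0,0,-0.256,-1],[0.4,-0.717,0.08,0,0,-0.256,-1],[0.4,-0.717,0.2,0,0,-0.256,-1],[0.4,-0.717,0.33,0,0,-0.256,-1],[0.4,-0.717,0.42,0,0,-0.256,-1],[0.4,-0.717,0.449,0,0,-0.256,-1],[0.4,-0.717,0.449,0,0,-0.256,-1],[0.4,-0.717,0.449,0,0,-0.256,-1]]]'; python3 - <<'E'
from h import *
st()
for n in("side","top"):
    im=bot.capture(n)[:,:,::-1]
    c=im[110:200,240:340] if n=='side' else im[150:240,280:380]
    cv2.imwrite(f"pics/g_{n}.png",cv2.resize(c,(600,540),interpolation=cv2.INTER_CUBIC))
E
```

```text
time: 2.6
tool_pos: [493.8, -261.3, 141.9]
tcp_rot: [3.141, -0.001, -0.2]
contact_force: [0.7, 0.1, 0.4]
grip_width: 91.8
t2.60 [ 493.8 -261.3  141.9] [ 3.1408e+00 -1.5000e-03 -1.9970e-01] F [0.66 0.15 0.43] M [ 0.071 -0.079  0.05 ] w91.8 q [-0.62  0.48  1.55 -0.    1.1  -0.42]
```

View pics/g_side.png

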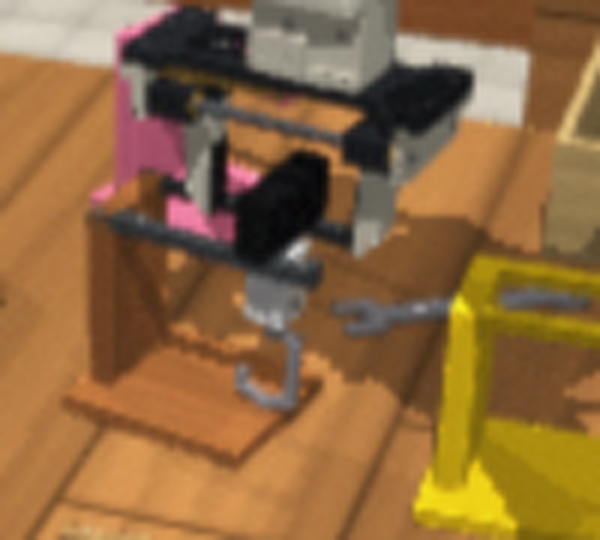

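View pics/g_top.png

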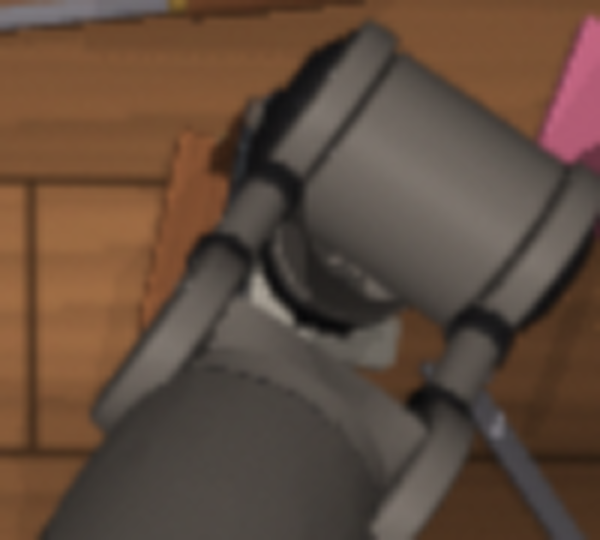

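```bash
python3 -m inch '[[[0,0,0,0,0,0,1],[0,0,0,0,0,0,1],[0,0,0,0,0,0,1],[0,0,0,0,0,0,1],[0,0,0,0,0,0,1],[0,0,0,0,0,0,1],[0,0,0,0,0,0,1],[0,0,0,0,0,0,1],[0,0,0,0,0,0,1],[0,0,0,0,0,0,1]]]'; python3 - <<'E'
from h import *
st();sh((493.5,-261,215,-.2))
E
```

```text
time: 3.95
tool_pos: [493.5, -260.8, 140.9]
tcp_rot: [3.141, -0.0, -0.199]
contact_force: [0.6, -0.1, -0.7]
grip_width: 23.9
t3.95 [ 493.5 -260.8  140.9] [ 3.1415e+00 -1.0000e-04 -1.9930e-01] F [ 0.59 -0.08 -0.66] M [-0.06  -0.193 -0.004] w23.9 q [-0.62  0.48  1.56 -0.    1.1  -0.42]
[0.0, 0.001, -0.37, 0.0, -0.0, 0.001] mm 74
```

```bash
python3 -m inch '[[[0,0,-0.02,0,0,0,1],[0,0,-0.06,0,0,0,1],[0,0,-0.15,0,0,0,1],[0,0,-0.27,0,0,0,1],[0,0,-0.4,0,0,0,1],[0,0,-0.53,0,0,0,1],[0,0,-0.65,0,0,0,1],[0,0,-0.72,0,0,0,1],[0,0,-0.75,0,0,0,1],[0,0,-0.75,0,0,0,1]]]'; python3 - <<'E'
from h import *
st();sh((470,-120,290,0),(440,60,290,.12),(442,145,250,.12))
im=bot.capture('side')[:,:,::-1]
cv2.imwrite(f"pics/l.png",cv2.resize(im[60:220,200:360],(600,600),interpolation=cv2.INTER_CUBIC))
E
```

```text
time: 5.2
tool_pos: [493.4, -260.7, 290.6]
tcp_rot: [-3.141, 0.0, -0.199]
contact_force: [-0.3, -0.4, -1.6]
grip_width: 23.8
t5.20 [ 493.4 -260.7  290.6] [-3.1415e+00  4.0000e-04 -1.9930e-01] F [-0.32 -0.37 -1.63] M [-0.009 -0.118  0.   ] w23.8 q [-0.62  0.36  1.31 -0.    1.46 -0.42]
[-0.254, -0.667, 0.003, -0.0, 0.001, -0.254] mm 143
[-0.579, -1.519, 0.004, -0.0, 0.0, -0.407] mm 325
[-0.654, -1.938, 0.204, -0.0, 0.0, -0.407] mm 411
```

View pics/l.png

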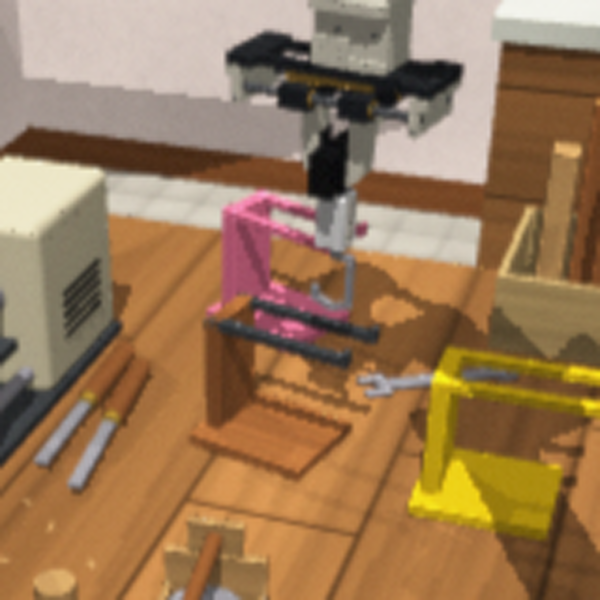

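```bash
python3 -m inch '[[[-0.05,-0.12,0,0,0,-0.04,1],[-0.13,-0.34,0,0,0,-0.1,1],[-0.22,-0.6,0,0,0,-0.17,1],[-0.31,-0.82,0,0,0,-0.25,1],[-0.36,-0.96,0,0,0,-0.34,1],[-0.37,-1,0,0,0,-0.4,1],[-0.37,-1,0,0,0,-0.407,1],[-0.37,-1,0,0,0,-0.407,1],[-0.37,-1,0,0,0,-0.407,1],[-0.37,-1,0,0,0,-0.407,1]]]'; python3 - <<'E'
from h import *
st();sh((441,128,290,.12))
E
```

```text
time: 6.5
tool_pos: [460.6, -50.7, 290.8]
tcp_rot: [3.142, 0.0, 0.119]
contact_force: [0.0, 0.1, -1.4]
grip_width: 23.9
t6.50 [460.6 -50.7 290.8] [3.1415e+00 2.0000e-04 1.1920e-01] F [ 0.02  0.07 -1.37] M [-0.018 -0.1    0.023] w23.9 q [-0.28  0.18  1.56 -0.    1.4  -0.39]
[0.009, -0.899, 0.004, 0.0, 0.0, -0.001] mm 180
```

```bash
python3 -m inch '[[[0,-0.1,0,0,0,0,1],[0,-0.27,0,0,0,0,1],[0.01,-0.48,0,0,0,0,1],[0.01,-0.68,0,0,0,0,1],[0.01,-0.83,0,0,0,0,1],[0.01,-0.88,0,0,0,0,1],[0.01,-0.9,0,0,0,0,1],[0.01,-0.9,0,0,0,0,1],[0.01,-0.9,0,0,0,0,1],[0.01,-0.9,0,0,0,0,1]]]'; python3 - <<'E'
from h import *
st();sh((441,128,185,.12))
for n in("side","top"):
    im=bot.capture(n)[:,:,::-1]
    c=im[130:290,180:340] if n=='side' else im[150:250,160:260]
    cv2.imwrite(f"pics/m_{n}.png",cv2.resize(c,(600,600),interpolation=cv2.INTER_CUBIC))
E
```

```text
time: 7.75
tool_pos: [441.1, 128.3, 290.9]
tcp_rot: [3.141, 0.0, 0.119]
contact_force: [-0.3, 0.2, -1.2]
grip_width: 24.1
t7.75 [441.1 128.3 290.9] [3.1414e+00 1.0000e-04 1.1940e-01] F [-0.26  0.22 -1.18] M [-0.018 -0.092  0.035] w24.1 q [ 0.12  0.17  1.57 -0.    1.39 -0.  ]
[-0.001, 0.001, 0.529, 0.0, 0.0, -0.001] mm 106
```

View pics/m_side.png

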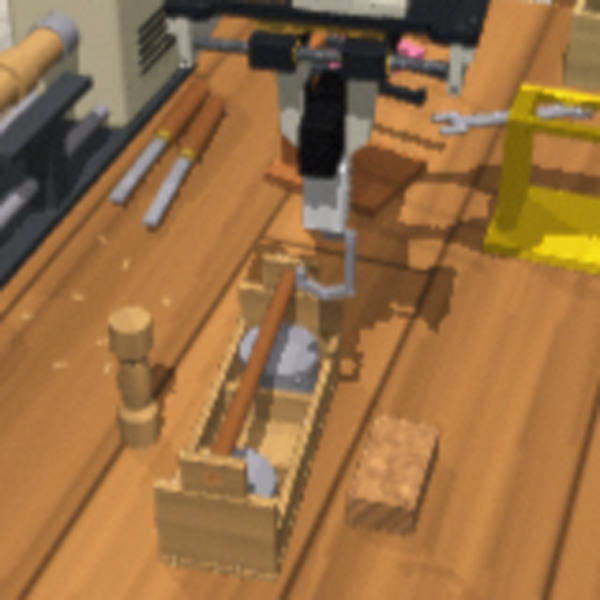

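View pics/m_top.png

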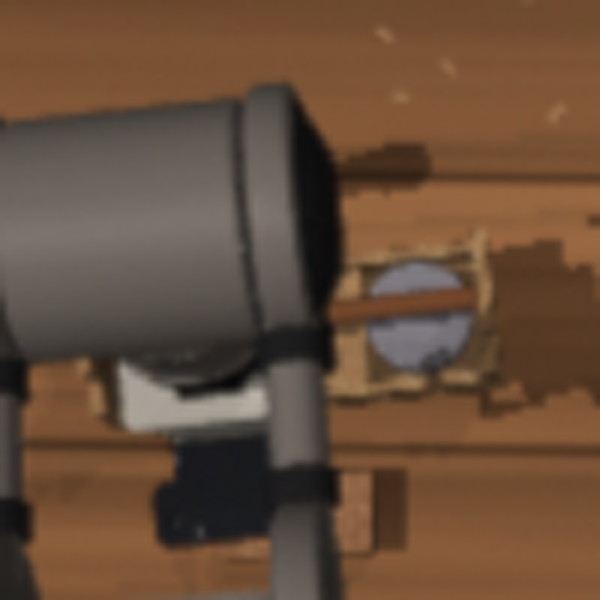

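```bash
python3 -m inch '[[[0,0,0.05,0,0,0,1],[0,0,0.14,0,0,0,1],[0,0,0.25,0,0,0,1],[0,0,0.36,0,0,0,1],[0,0,0.45,0,0,0,1],[0,0,0.5,0,0,0,1],[0,0,0.53,0,0,0,1],[0,0,0.53,0,0,0,1],[0,0,0.53,0,0,0,1],[0,0,0.53,0,0,0,1]]]'; python3 - <<'E'
from h import *
print(proj('side',(441.1,128.3,177.5)))
st();sh((490.7,134,185,.12))
p=bot.get_obs()['tool_pos']-[0,0,113.4]
print(proj('side',p))
for n in("side",):
    im=bot.capture(n)[:,:,::-1]
    c=im[180:280,200:300]
    cv2.imwrite(f"pics/n_{n}.png",cv2.resize(c,(600,600),interpolation=cv2.INTER_CUBIC))
E
```

```text
time: 9.1
tool_pos: [441.2, 128.9, 185.4]
tcp_rot: [3.141, -0.001, 0.12]
contact_force: [0.3, 0.7, -1.6]
grip_width: 24.1
[265.90784449 204.98483397]
t9.10 [441.2 128.9 185.4] [ 3.1415e+00 -1.1000e-03  1.2050e-01] F [ 0.28  0.66 -1.58] M [-0.03  -0.163 -0.001] w24.1 q [ 0.12  0.26  1.76 -0.    1.12 -0.  ]
[0.249, 0.004, 0.002, 0.0, -0.001, 0.001] mm 50
[265.41188664 235.18682601]
```

View pics/n_side.png

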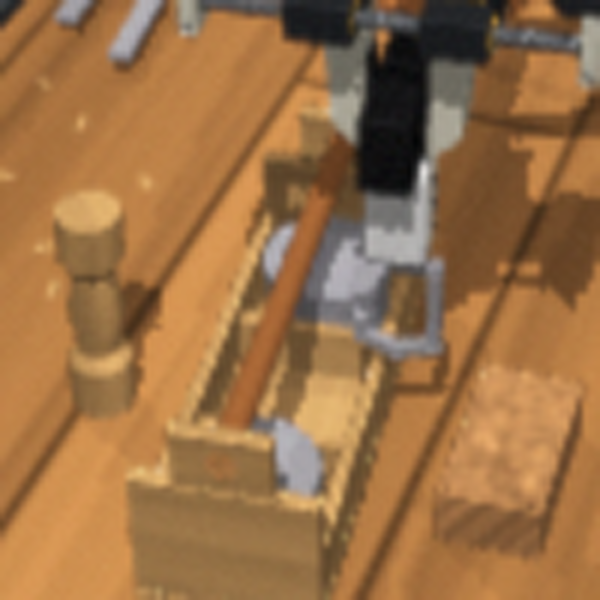

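```bash
python3 -m inch '[[[0.02,0,0,0,0,0,1],[0.06,0,0,0,0,0,1],[0.11,0,0,0,0,0,1],[0.16,0,0,0,0,0,1],[0.2,0,0,0,0,0,1],[0.23,0,0,0,0,0,1],[0.25,0,0,0,0,0,1],[0.25,0,0,0,0,0,1],[0.25,0,0,0,0,0,1],[0.25,0,0,0,0,0,1]]]'; python3 - <<'E'
from h import *
st();sh((490.7,134,208,.12))
im=bot.capture('side')[:,:,::-1]
c=im[180:280,200:300]
cv2.imwrite(f"pics/o_side.png",cv2.resize(c,(600,600),interpolation=cv2.INTER_CUBIC))
E
```

```text
time: 10.4
tool_pos: [490.4, 134.8, 185.0]
tcp_rot: [3.142, 0.0, 0.12]
contact_force: [-0.1, 0.1, -0.9]
grip_width: 24.1
t10.40 [490.4 134.8 185. ] [3.1415 0.     0.1204] F [-0.09  0.15 -0.91] M [ 0.007 -0.109 -0.001] w24.1 q [ 0.12  0.35  1.63 -0.    1.16 -0.  ]
[0.001, 0.004, -0.115, 0.0, 0.0, 0.001] mm 23
```

View pics/o_side.png

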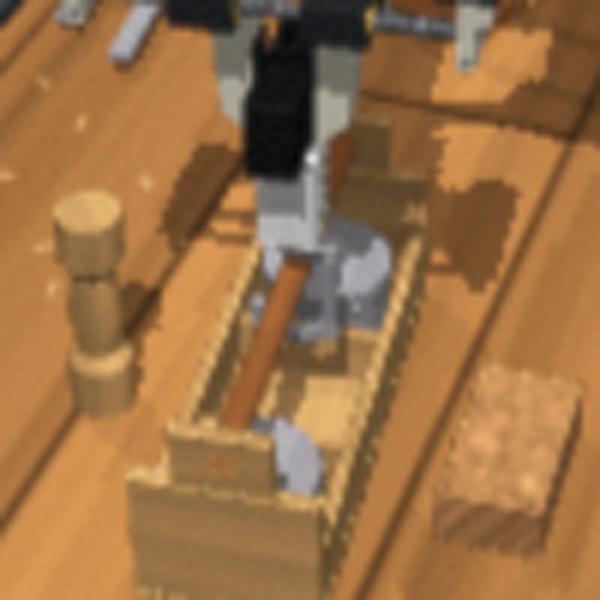

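```bash
cat >> h.py <<'E'
def cap(k):
    im=bot.capture('side')[:,:,::-1].copy(); cv2.imwrite(f'pics/raw_{k}.png',im); return im
def tflow(k,ref='ref'):
    a=cv2.cvtColor(cv2.imread(f'pics/raw_{ref}.png'),cv2.COLOR_BGR2GRAY);b=cv2.cvtColor(cap(k),cv2.COLOR_BGR2GRAY)
    for nm,(x0,y0,x1,y1) in dict(near=(220,248,256,284),mid=(240,235,272,262),far=(255,190,278,225),sand=(270,238,300,275)).items():
        m=np.zeros_like(a);m[y0:y1,x0:x1]=255
        p=cv2.goodFeaturesToTrack(a,25,.02,3,mask=m)
        q,s,e=cv2.calcOpticalFlowPyrLK(a,b,p,None,winSize=(9,9),maxLevel=2)
        d=(q-p)[s[:,0]==1][:,0];print(nm,len(d),np.median(d,0).round(2),d.std(0).round(2))
E
python3 -c "
from h import *
cap('ref')"
python3 -m inch '[[[0,0,-0.03,0,0,0,1],[0,0,-0.07,0,0,0,1],[0,0,-0.1,0,0,0,1],[0,0,-0.13,0,0,0,1],[0,0,-0.16,0,0,0,1],[0,0,-0.19,0,0,0,1],[0,0,-0.21,0,0,0,1],[0,0,-0.225,0,0,0,1],[0,0,-0.225,0,0,0,1],[0,0,-0.225,0,0,0,1]]]'; python3 - <<'E'
from h import *
st();tflow('t1')
im=cv2.imread('pics/raw_t1.png');c=im[180:290,200:310]
cv2.imwrite(f"pics/t1.png",cv2.resize(c,(600,600),interpolation=cv2.INTER_CUBIC))
E
```

```text
time: 11.75
tool_pos: [490.5, 134.9, 229.7]
tcp_rot: [-3.141, 0.0, 0.12]
contact_force: [0.2, -0.2, -5.7]
grip_width: 24.1
t11.75 [490.5 134.9 229.7] [-3.1415e+00  4.0000e-04  1.2040e-01] F [ 0.23 -0.24 -5.68] M [ 0.108 -0.177 -0.028] w24.1 q [ 0.12  0.31  1.56  0.    1.27 -0.  ]
near 25 [ 0.27 -2.23] [0.98 1.48]
mid 22 [ 0.07 -1.11] [2.27 3.88]
far 20 [ 0.41 -5.54] [11.04 11.77]
sand 25 [0.   0.06] [0.09 0.08]
```

View pics/t1.png

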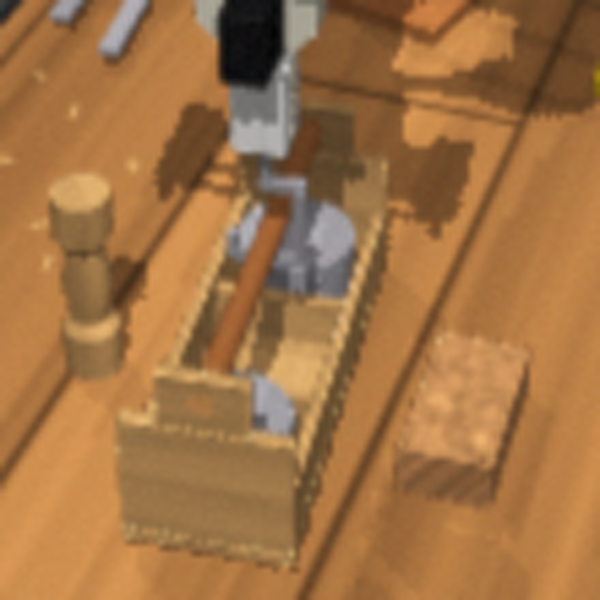

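```bash
python3 -m inch '[[[0,0,0.03,0,0,0,1],[0,0,0.06,0,0,0,1],[0,0,0.09,0,0,0,1],[0,0,0.12,0,0,0,1],[0,0,0.15,0,0,0,1],[0,0,0.16,0,0,0,1],[0,0.03,0.16,0,0,0,1],[0,0.07,0.16,0,0,0,1],[0,0.11,0.16,0,0,0,1],[0,0.11,0.16,0,0,0,1]]]';python3 -m inch '[[[0,0,-0.03,0,0,0,1],[0,0,-0.06,0,0,0,1],[0,0,-0.09,0,0,0,1],[0,0,-0.11,0,0,0,1],[0,0,-0.13,0,0,0,1],[0,0,-0.145,0,0,0,1],[0,0,-0.16,0,0,0,1],[0,0,-0.17,0,0,0,1],[0,0,-0.17,0,0,0,1],[0,0,-0.17,0,0,0,1]]]'; python3 - <<'E'
from h import *
st();tflow('t2')
im=cv2.imread('pics/raw_t2.png');c=im[180:290,200:310]
cv2.imwrite(f"pics/t2.png",cv2.resize(c,(600,600),interpolation=cv2.INTER_CUBIC))
E
```

```text
time: 13.05
tool_pos: [493.4, 112.2, 198.0]
tcp_rot: [3.141, -0.0, 0.119]
contact_force: [-0.6, 0.1, -1.6]
grip_width: 23.7
time: 14.3
tool_pos: [493.1, 113.0, 231.8]
tcp_rot: [3.141, 0.0, 0.12]
contact_force: [-0.3, -0.3, -7.2]
grip_width: 23.8
t14.30 [493.1 113.  231.8] [3.1415e+00 3.0000e-04 1.2040e-01] F [-0.32 -0.31 -7.19] M [ 0.014 -0.064  0.038] w23.8 q [ 0.07  0.3   1.57 -0.    1.27 -0.05]
near 25 [ 0.03 -0.13] [0.52 0.81]
mid 22 [ 0.16 -1.28] [0.33 0.81]
far 20 [ 1.37 -8.88] [51.22 23.2 ]
sand 25 [0.05 0.04] [0.1 0.2]
```

View pics/t2.png

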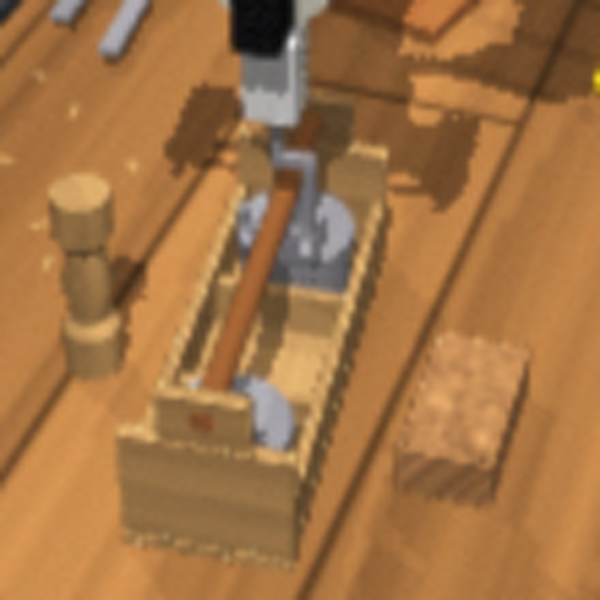

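```bash
python3 -m inch '[[[0,0,-0.01,0,0,0,1],[0,0,-0.02,0,0,0,1],[0,0,-0.03,0,0,0,1],[0,0,-0.035,0,0,0,1],[0,0,-0.04,0,0,0,1],[0,0,-0.04,0,0,0,1],[0,0,-0.04,0,0,0,1],[0,0,-0.04,0,0,0,1],[0,0,-0.04,0,0,0,1],[0,0,-0.04,0,0,0,1]]]'; python3 - <<'E'
from h import *
st();tflow('t3')
im=cv2.imread('pics/raw_t3.png');c=im[180:290,200:310]
cv2.imwrite(f"pics/t3.png",cv2.resize(c,(600,600),interpolation=cv2.INTER_CUBIC))
E
```

```text
time: 15.6
tool_pos: [493.2, 113.0, 239.9]
tcp_rot: [3.141, 0.0, 0.12]
contact_force: [-0.6, -0.6, -7.3]
grip_width: 23.8
t15.60 [493.2 113.  239.9] [3.1415 0.     0.1204] F [-0.61 -0.6  -7.33] M [-0.001 -0.132 -0.011] w23.8 q [ 0.07  0.3   1.55 -0.    1.29 -0.05]
near 25 [-0.73 -0.77] [0.4  1.11]
mid 22 [-0.02 -3.68] [0.48 1.62]
far 20 [  1.3  -11.23] [51.67 25.49]
sand 25 [0.02 0.01] [0.13 0.2 ]
```

View pics/t3.png

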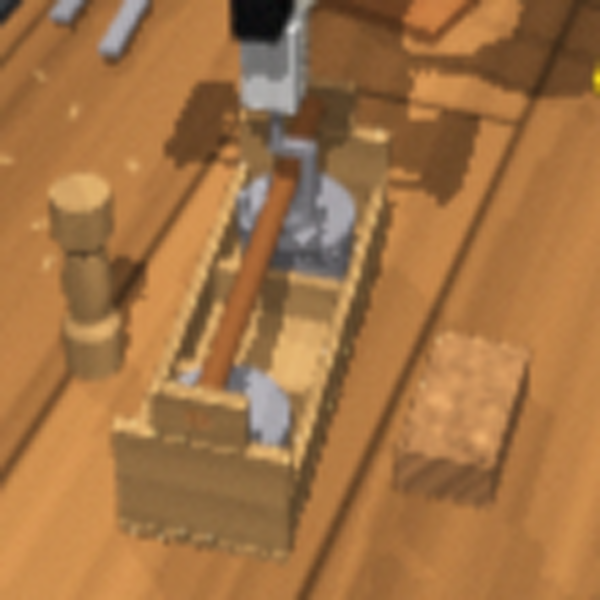

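```bash
python3 -m inch '[[[0,0,0.02,0,0,0,1],[0,0,0.04,0,0,0,1],[0,0,0.07,0,0,0,1],[0,0,0.1,0,0,0,1],[0,0,0.13,0,0,0,1],[0,0,0.17,0,0,0,1],[0,0,0.2,0,0,0,1],[0,-0.01,0.2,0,0,0,1],[0,-0.0225,0.2,0,0,0,1],[0,-0.0225,0.2,0,0,0,1]]]';python3 -m inch '[[[0,0,-0.03,0,0,0,1],[0,0,-0.06,0,0,0,1],[0,0,-0.09,0,0,0,1],[0,0,-0.11,0,0,0,1],[0,0,-0.13,0,0,0,1],[0,0,-0.15,0,0,0,1],[0,0,-0.17,0,0,0,1],[0,0,-0.18,0,0,0,1],[0,0,-0.18,0,0,0,1],[0,0,-0.18,0,0,0,1]]]'; python3 - <<'E'
from h import *
st();tflow('t4')
im=cv2.imread('pics/raw_t4.png');c=im[180:290,200:310]
cv2.imwrite(f"pics/t4.png",cv2.resize(c,(600,600),interpolation=cv2.INTER_CUBIC))
E
```

```text
time: 16.9
tool_pos: [492.8, 117.7, 200.2]
tcp_rot: [3.141, -0.001, 0.121]
contact_force: [0.2, -0.7, -1.8]
grip_width: 23.9
time: 18.15
tool_pos: [492.6, 117.5, 235.8]
tcp_rot: [3.142, 0.0, 0.12]
contact_force: [0.5, -0.3, -7.5]
grip_width: 24.2
t18.15 [492.6 117.5 235.8] [3.1415e+00 4.0000e-04 1.2040e-01] F [ 0.53 -0.28 -7.54] M [-0.01  -0.091 -0.01 ] w24.2 q [ 0.08  0.3   1.56 -0.    1.28 -0.04]
near 25 [-1.03 -1.71] [0.45 1.37]
mid 22 [-0.77 -1.84] [0.44 0.62]
far 20 [ 0.91 -8.68] [51.04 22.77]
sand 25 [0.03 0.04] [0.09 0.18]
```

View pics/t4.png

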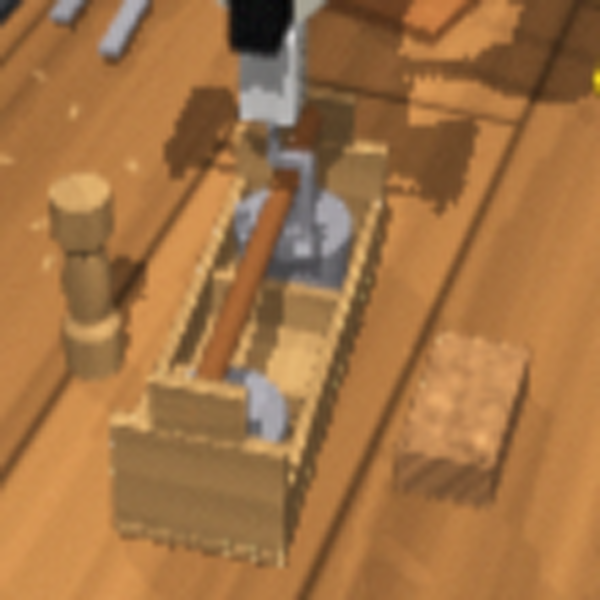

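```bash
python3 -m inch '[[[0,0,-0.01,0,0,0,1],[0,0,-0.02,0,0,0,1],[0,0,-0.03,0,0,0,1],[0,0,-0.045,0,0,0,1],[0,0,-0.06,0,0,0,1],[0,0,-0.065,0,0,0,1],[0,0,-0.065,0,0,0,1],[0,0,-0.065,0,0,0,1],[0,0,-0.065,0,0,0,1],[0,0,-0.065,0,0,0,1]]]'; python3 - <<'E'
from h import *
st();tflow('t5')
im=cv2.imread('pics/raw_t5.png');r=cv2.imread('pics/raw_ref.png')
o=np.hstack([cv2.resize(i[180:290,215:285],(382,600),interpolation=cv2.INTER_CUBIC) for i in(r,im)])
cv2.imwrite("pics/t5.png",o)
E
```

```text
time: 19.45
tool_pos: [492.6, 117.5, 248.8]
tcp_rot: [3.142, 0.0, 0.12]
contact_force: [0.7, 0.1, -5.8]
grip_width: 23.6
t19.45 [492.6 117.5 248.8] [3.1415e+00 1.0000e-04 1.2040e-01] F [ 0.7   0.07 -5.81] M [-0.042 -0.079 -0.031] w23.6 q [ 0.08  0.29  1.54 -0.    1.32 -0.04]
near 25 [-1.15 -5.36] [1.12 2.61]
mid 22 [-0.93 -5.47] [1.14 3.31]
far 20 [  1.06 -11.8 ] [53.81 23.42]
sand 25 [0.04 0.07] [0.14 0.17]
```

View pics/t5.png

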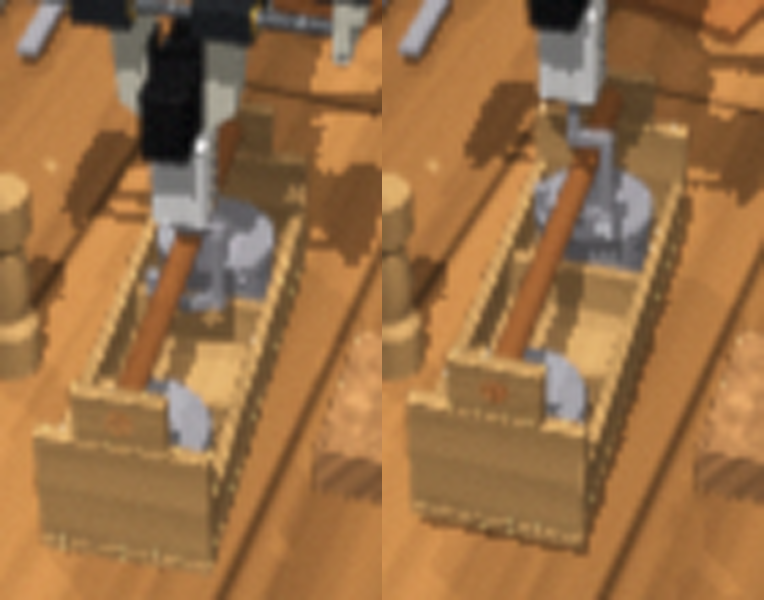

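```bash
python3 - <<'E'
from h import *
Rz=Ro.from_euler('z',.12).as_matrix();o=np.array([490.7,134,0])
for y in(120,-120):
  for z in (0,44):
    X=o+Rz@[-43,y,z];print(y,z,proj('side',X),proj('side',X+[0,0,20])-proj('side',X),proj('side',X+[0,10,0])-proj('side',X))
r=cv2.imread('pics/raw_ref.png');m=cv2.imread('pics/raw_t5.png')
def up(i,x,y,w=20):return cv2.resize(i[y:y+w,x:x+w],(380,380),interpolation=cv2.INTER_CUBIC)
cv2.imwrite('pics/z1.png',np.vstack([np.hstack([up(r,243,255,30),up(m,243,255,30)])]))
cv2.imwrite('pics/z2.png',np.vstack([np.hstack([up(r,255,195,24),up(m,255,195,24)])]))
E
```

```text
120 0 [253.39410263 284.46787723] [-0.07297229 -5.12128336] [-1.31982696  2.78894644]
120 44 [253.23120172 273.03529414] [-0.07698693 -5.40303611] [-1.35705299  2.77107015]
-120 0 [270.98788527 227.0035583 ] [ 0.11637969 -4.84815559] [-0.98388611  1.94401019]
-120 44 [271.24705314 216.2071198 ] [ 0.12168666 -5.0692338 ] [-1.00434113  1.91441377]
```

View pics/z1.png

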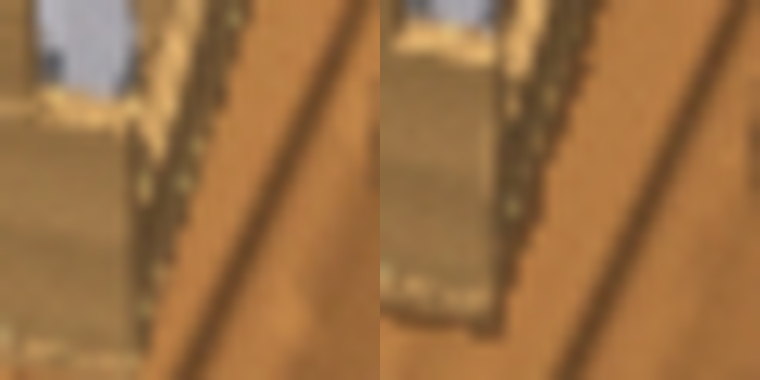

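View pics/z2.png

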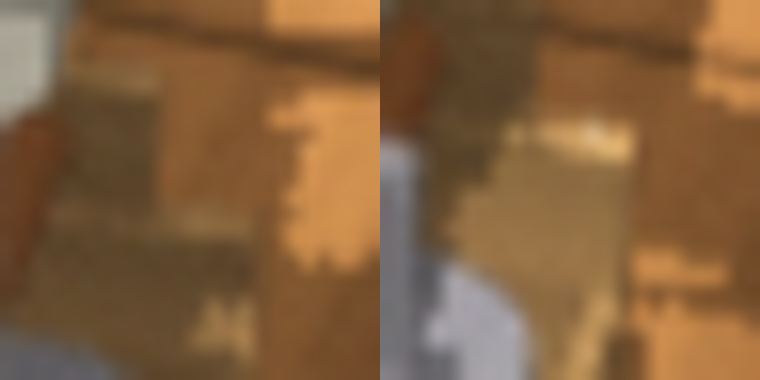

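```bash
python3 -m inch '[[[0,0,0,0,0,0,1],[0,0,0,0,0,0,1],[0,0,0,0,0,0,1],[0,0,0,0,0,0,1],[0,0,0,0,0,0,1],[0,0,0,0,0,0,1],[0,0,0,0,0,0,1],[0,0,0,0,0,0,1],[0,0,0,0,0,0,1],[0,0,0,0,0,0,1]]]'; python3 - <<'E'
from h import *
st();tflow('t6','t5')
r=cv2.imread('pics/raw_ref.png');m=cv2.imread('pics/raw_t6.png')
def up(i,x,y,w=20):return cv2.resize(i[y:y+w,x:x+w],(300,300),interpolation=cv2.INTER_CUBIC)
cv2.imwrite('pics/z3.png',np.vstack([np.hstack([up(r,218,252,40),up(m,218,252,40)]),np.hstack([up(r,255,195,24),up(m,255,195,24)])]))
E
```

```text
time: 20.75
tool_pos: [492.7, 117.5, 248.9]
tcp_rot: [3.141, -0.0, 0.12]
contact_force: [-0.6, -0.8, -6.7]
grip_width: 23.8
t20.75 [492.7 117.5 248.9] [ 3.1415e+00 -1.0000e-04  1.2040e-01] F [-0.63 -0.82 -6.74] M [-0.034 -0.068  0.083] w23.8 q [ 0.08  0.29  1.54 -0.    1.32 -0.04]
near 25 [0.04 0.02] [0.14 0.21]
mid 21 [0.06 0.09] [0.12 0.19]
far 21 [ 0.01 -0.02] [0.08 0.06]
sand 25 [0.01 0.  ] [0.02 0.03]
```

View pics/z3.png

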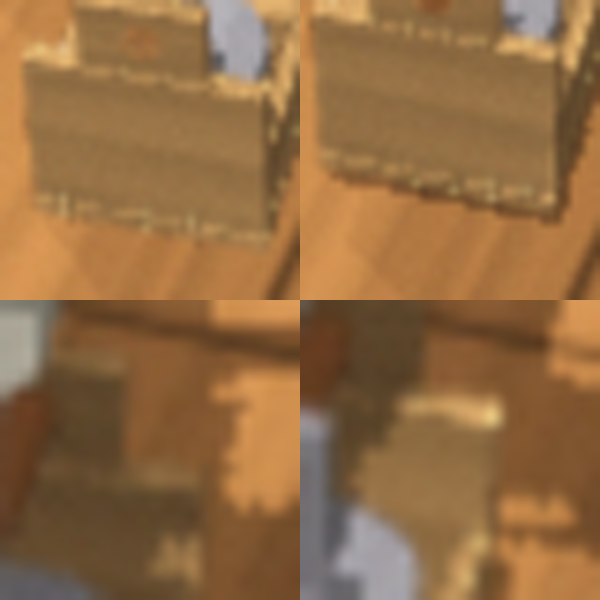

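```bash
python3 - <<'E'
from h import *
a=cv2.cvtColor(cv2.imread('pics/raw_ref.png'),cv2.COLOR_BGR2GRAY)
b=cv2.cvtColor(cv2.imread('pics/raw_t6.png'),cv2.COLOR_BGR2GRAY)
# near-face: ECC-affine
x0,y0,x1,y1=223,262,252,282
m=np.zeros_like(a);m[y0:y1,x0:x1]=255
W=np.array([[1,0,-1.8],[0,1,-5]],np.float32)
cc,W=cv2.findTransformECC(a.astype(np.float32),b.astype(np.float32),W,cv2.MOTION_AFFINE,(3,200,1e-6),m,3)
print(cc,W.round(3))
for p in((222,260),(253,264),(224,280),(253,284)): print(p,(W@[*p,1]-p).round(2))
def up(i,x,y,w=40,h=30):return cv2.resize(i[y:y+h,x:x+w],(w*10,h*10),interpolation=cv2.INTER_CUBIC)
cv2.imwrite('pics/z4.png',np.hstack([up(cv2.imread('pics/raw_ref.png'),216,254,40,34),up(cv2.imread('pics/raw_t6.png'),214,249,40,34)]))
E
```

```text
Traceback (most recent call last):
cv2.error: OpenCV(4.12.0) /io/opencv/modules/video/src/ecc.cpp:589: error: (-7:Iterations do not converge) The algorithm stopped before its convergence. The correlation is going to be minimized. Images may be uncorrelated or non-overlapped in function 'findTransformECC'
```

```bash
python3 - <<'E'
from h import *
def up(i,x,y,w=40,h=34):return cv2.resize(i[y:y+h,x:x+w],(w*10,h*10),interpolation=cv2.INTER_CUBIC)
r=cv2.imread('pics/raw_ref.png');m=cv2.imread('pics/raw_t6.png')
cv2.imwrite('pics/z4.png',np.hstack([up(r,216,254),up(m,214,249)]))
cv2.imwrite('pics/z5.png',np.hstack([up(r,250,195),up(m,250,190)]))
E
```

```text
(no output)
```

View pics/z4.png

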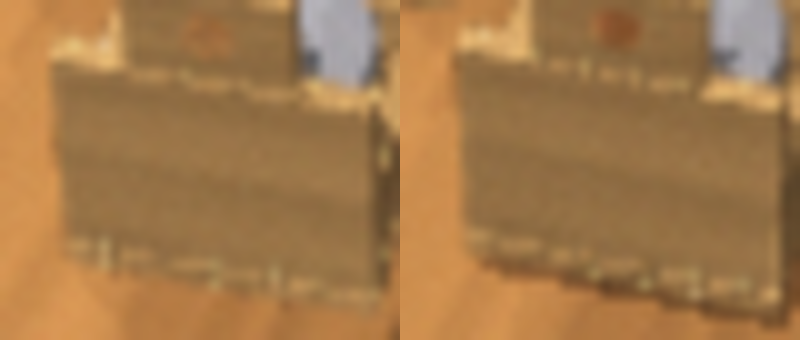

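View pics/z5.png

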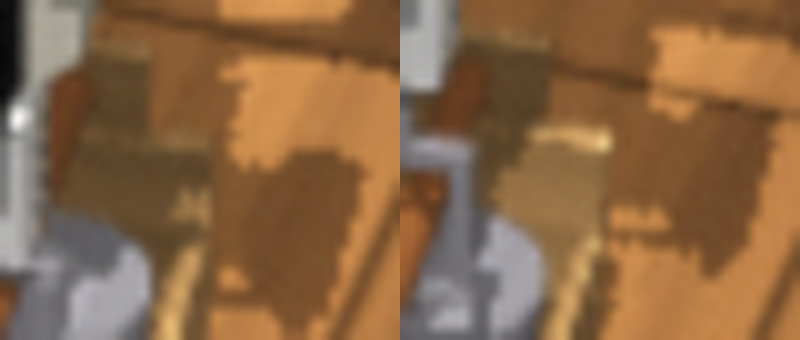

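```bash
python3 -m inch '[[[0,0,0.01,0,0,0,1],[0,0,0.025,0,0,0,1],[0,0,0.04,0,0,0,1],[0,0,0.055,0,0,0,1],[0,0,0.07,0,0,0,1],[0,0,0.085,0,0,0,1],[0,0,0.1,0,0,0,1],[0,0,0.115,0,0,0,1],[0,0,0.13,0,0,0,1],[0,0,0.145,0,0,0,1]]]';python3 -m inch '[[[0,0,0.02,0,0,0,1],[0,0,0.05,0,0,0,1],[0,0,0.08,0,0,0,1],[0,0,0.11,0,0,0,1],[0,0,0.14,0,0,0,1],[0,0,0.16,0,0,0,1],[0,0,0.175,0,0,0,1],[0,0,0.175,0,0,0,1],[0,0,0.175,0,0,0,1],[0,0,0.175,0,0,0,1]]]'; python3 - <<'E'
from h import *
st();tflow('s1')
im=cv2.imread('pics/raw_s1.png');c=im[180:290,200:310]
cv2.imwrite(f"pics/s1.png",cv2.resize(c,(600,600),interpolation=cv2.INTER_CUBIC))
p=bot.get_obs()['tool_pos'];
sh((p[0]-49.6,p[1]-6,183.5,.12))
E
```

```text
time: 22.05
tool_pos: [493.1, 117.5, 220.0]
tcp_rot: [3.141, -0.001, 0.12]
contact_force: [1.4, -0.3, -5.1]
grip_width: 23.9
time: 23.3
tool_pos: [492.8, 117.5, 185.1]
tcp_rot: [3.141, -0.0, 0.12]
contact_force: [0.2, 0.2, -0.7]
grip_width: 23.7
t23.30 [492.8 117.5 185.1] [ 3.1415e+00 -4.0000e-04  1.2040e-01] F [ 0.21  0.19 -0.73] M [-0.097 -0.123 -0.035] w23.7 q [ 0.08  0.35  1.64 -0.    1.15 -0.04]
near 25 [-1.57  0.01] [0.46 0.35]
mid 22 [-1.41 -0.26] [0.45 1.65]
far 20 [ 0.82 -2.37] [1.02 1.54]
sand 25 [-0.   -0.03] [0.1  0.08]
[-0.25, -0.0, 0.008, 0.0, -0.0, 0.001] mm 50
```

View pics/s1.png

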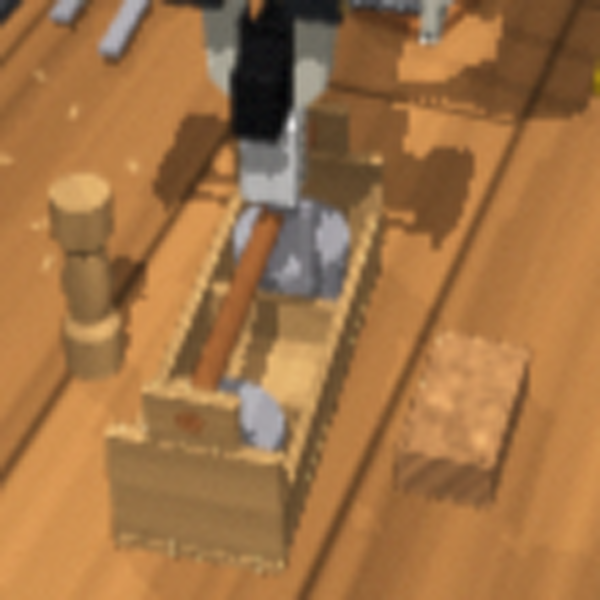

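```bash
python3 -m inch '[[[-0.02,0,0,0,0,0,1],[-0.06,0,0,0,0,0,1],[-0.11,0,0,0,0,0,1],[-0.16,0,0,0,0,0,1],[-0.21,0,0,0,0,0,1],[-0.25,0,0,0,0,0,1],[-0.28,0,0,0,0,0,1],[-0.28,0,0,0,0,0,1],[-0.28,0,0,0,0,0,1],[-0.28,0,0,0,0,0,1]]]';python3 - <<'E'
from h import *
st();tflow('u1')
im=cv2.imread('pics/raw_u1.png');c=im[180:290,200:310]
cv2.imwrite(f"pics/u1.png",cv2.resize(c,(600,600),interpolation=cv2.INTER_CUBIC))
E
```

```text
time: 24.6
tool_pos: [437.3, 110.7, 184.8]
tcp_rot: [3.141, -0.0, 0.12]
contact_force: [0.5, 1.0, -0.3]
grip_width: 24.0
t24.60 [437.3 110.7 184.8] [ 3.1415e+00 -1.0000e-04  1.2040e-01] F [ 0.46  0.97 -0.25] M [-0.029 -0.072  0.062] w24.0 q [ 0.08  0.25  1.78 -0.    1.11 -0.04]
near 25 [-1.61  0.  ] [0.43 0.4 ]
mid 22 [-1.41 -0.19] [0.39 0.52]
far 20 [20.62 -2.93] [13.54 12.51]
sand 25 [-0.06  0.04] [0.18 0.21]
```

View pics/u1.png

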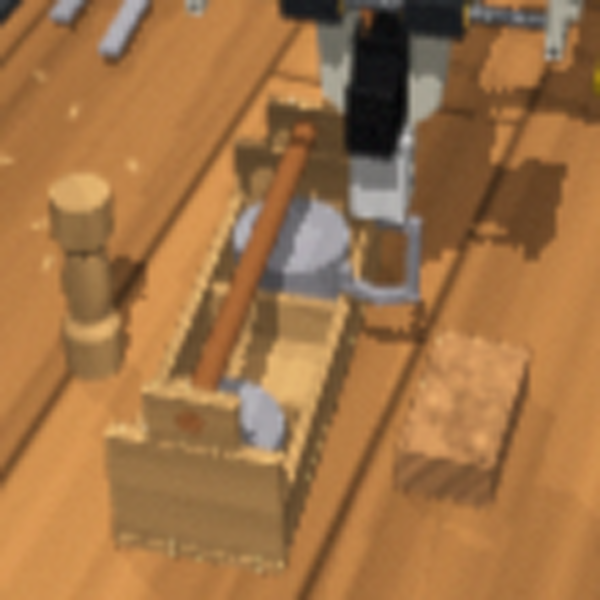

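Unhooked cleanly, tote unmoved. Up, then back to the rest.

```bash
python3 -m inch '[[[0,0,-0.05,0,0,0,1],[0,0,-0.15,0,0,0,1],[0,0,-0.27,0,0,0,1],[0,0,-0.39,0,0,0,1],[0,0,-0.48,0,0,0,1],[0,0,-0.52,0,0,0,1],[0,0,-0.54,0,0,0,1],[0,0,-0.54,0,0,0,1],[0,0,-0.54,0,0,0,1],[0,0,-0.54,0,0,0,1]]]';python3 - <<'E'
from h import *
st();sh((460,-80,291,-.1),(493.5,-260.8,292,-.1993))
E
```

```text
time: 25.9
tool_pos: [436.9, 110.7, 292.4]
tcp_rot: [3.142, 0.001, 0.12]
contact_force: [-0.1, 0.4, -0.7]
grip_width: 23.9
t25.90 [436.9 110.7 292.4] [3.1415e+00 1.0000e-03 1.2040e-01] F [-0.06  0.43 -0.74] M [-0.014 -0.15   0.031] w23.9 q [ 0.08  0.16  1.59 -0.    1.4  -0.04]
[0.0, 0.961, 0.007, 0.0, 0.001, 0.281] mm 192
[0.058, 1.878, 0.002, 0.0, 0.001, 0.407] mm 376
```

```bash
python3 -m inch '[[[0,0.1,0,0,0,0.03,1],[0,0.28,0,0,0,0.09,1],[0,0.5,0,0,0,0.17,1],[0,0.72,0,0,0,0.25,1],[0,0.88,0,0,0,0.34,1],[0,0.95,0,0,0,0.4,1],[0,0.96,0,0,0,0.407,1],[0,0.96,0,0,0,0.407,1],[0,0.96,0,0,0,0.407,1],[0,0.96,0,0,0,0.407,1]]]';python3 - <<'E'
from h import *
st();sh((493.5,-260.8,292,-.1993))
E
```

```text
time: 27.15
tool_pos: [460.2, -79.2, 293.0]
tcp_rot: [3.142, -0.0, -0.198]
contact_force: [0.2, 0.2, -1.4]
grip_width: 23.7
t27.15 [460.2 -79.2 293. ] [ 3.1416e+00 -3.0000e-04 -1.9790e-01] F [ 0.23  0.16 -1.42] M [-0.077 -0.114  0.07 ] w23.7 q [-0.33  0.19  1.55  0.    1.4  -0.14]
[0.342, 0.858, 0.005, 0.0, -0.0, 0.002] mm 185
```

```bash
python3 -m inch '[[[0.03,0.08,0,0,0,0,1],[0.1,0.25,0,0,0,0,1],[0.18,0.45,0,0,0,0,1],[0.26,0.65,0,0,0,0,1],[0.31,0.79,0,0,0,0,1],[0.335,0.84,0.005,0,0,0.002,1],[0.342,0.858,0.005,0,0,0.002,1],[0.342,0.858,0.005,0,0,0.002,1],[0.342,0.858,0.005,0,0,0.002,1],[0.342,0.858,0.005,0,0,0.002,1]]]';python3 - <<'E'
from h import *
st();sh((493.5,-260.8,143,-.1993),(493.5,-260.8,140.9,-.1993))
im=bot.capture('side')[:,:,::-1]
cv2.imwrite(f"pics/v.png",cv2.resize(im[60:220,200:360],(600,600),interpolation=cv2.INTER_CUBIC))
E
```

```text
time: 28.4
tool_pos: [493.3, -260.9, 292.2]
tcp_rot: [3.141, -0.0, -0.2]
contact_force: [0.3, -0.1, -1.3]
grip_width: 24.2
t28.40 [ 493.3 -260.9  292.2] [ 3.1414e+00 -4.0000e-04 -1.9980e-01] F [ 0.34 -0.12 -1.33] M [-0.054 -0.023 -0.003] w24.2 q [-0.62  0.36  1.31  0.    1.47 -0.42]
[0.0, -0.001, 0.746, 0.0, -0.001, -0.001] mm 149
[0.0, -0.001, 0.757, 0.0, -0.001, -0.001] mm 151
```

View pics/v.png

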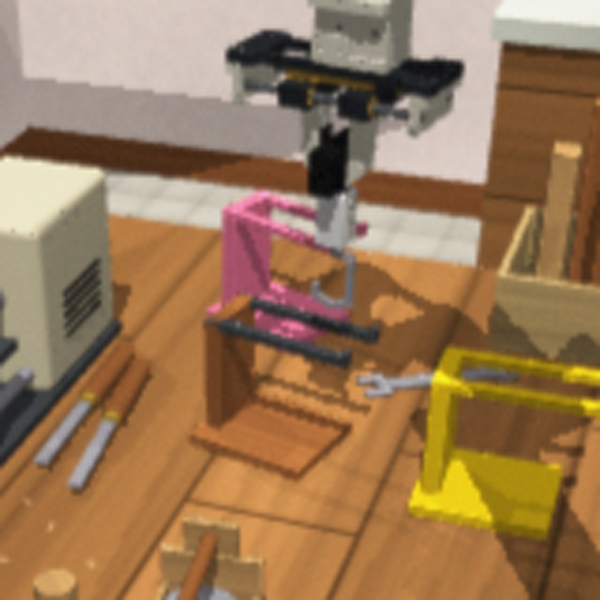

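```bash
python3 -m inch '[[[0,0,0.06,0,0,0,1],[0,0,0.17,0,0,0,1],[0,0,0.31,0,0,0,1],[0,0,0.46,0,0,0,1],[0,0,0.6,0,0,0,1],[0,0,0.68,0,0,0,1],[0,0,0.72,0,0,0,1],[0,0,0.735,0,0,0,1],[0,0,0.745,0,0,0,1],[0,0,0.75,0,0,0,1]]]';python3 -m inch '[[[0,0,0.005,0,0,0,1],[0,0,0.007,0,0,0,1],[0,0,0.007,0,0,0,1],[0,0,0.007,0,0,0,1],[0,0,0.007,0,0,0,1],[0,0,0.007,0,0,0,1],[0,0,0.007,0,0,0,1],[0,0,0.007,0,0,0,1],[0,0,0.007,0,0,0,1],[0,0,0.007,0,0,0,1]]]';python3 - <<'E'
from h import *
st()
im=bot.capture('side')[:,:,::-1]
cv2.imwrite(f"pics/w.png",cv2.resize(im[110:200,240:340],(600,540),interpolation=cv2.INTER_CUBIC))
E
```

```text
time: 29.7
tool_pos: [493.5, -261.8, 142.4]
tcp_rot: [3.141, -0.001, -0.201]
contact_force: [0.8, 0.2, -2.5]
grip_width: 24.0
time: 30.95
tool_pos: [493.3, -261.7, 140.7]
tcp_rot: [3.141, -0.0, -0.201]
contact_force: [-0.2, -0.2, 1.9]
grip_width: 23.6
t30.95 [ 493.3 -261.7  140.7] [ 3.1413e+00 -4.0000e-04 -2.0090e-01] F [-0.22 -0.23  1.91] M [-0.115 -0.188 -0.029] w23.6 q [-0.62  0.48  1.55 -0.    1.1  -0.42]
```

View pics/w.png

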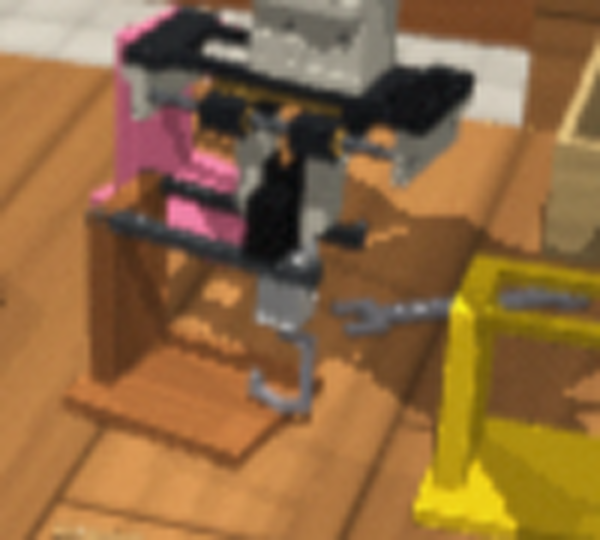

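```bash
python3 -m inch '[[[0,0,0,0,0,0,0.4],[0,0,0,0,0,0,-0.2],[0,0,0,0,0,0,-0.6],[0,0,0,0,0,0,-1],[0,0,0,0,0,0,-1],[0,0,0,0,0,0,-1],[0,0,0,0,0,0,-1],[0,0,0,0,0,0,-1],[0,0,0,0,0,0,-1],[0,0,0,0,0,0,-1]]]';python3 -m inch '[[[0,0,-0.03,0,0,0,-1],[0,0,-0.1,0,0,0,-1],[0,0,-0.2,0,0,0,-1],[0,0,-0.35,0,0,0,-1],[0,0,-0.5,0,0,0,-1],[0,0,-0.6,0,0,0,-1],[0,0,-0.65,0,0,0,-1],[0,0,-0.65,0,0,0,-1],[0,0,-0.65,0,0,0,-1],[0,0,-0.65,0,0,0,-1]]]';python3 - <<'E'
from h import *
st()
im=bot.capture('side')[:,:,::-1];cv2.imwrite('pics/fin_raw.png',im)
cv2.imwrite(f"pics/x.png",cv2.resize(im[110:200,240:340],(600,540),interpolation=cv2.INTER_CUBIC))
cv2.imwrite(f"pics/x2.png",np.hstack([cv2.imread('pics/side0.png')[110:350,100:345],im[110:350,100:345]]))
E
```

```text
time: 32.25
tool_pos: [493.2, -261.6, 140.5]
tcp_rot: [3.142, -0.0, -0.201]
contact_force: [-0.7, 0.1, 0.4]
grip_width: 91.7
time: 33.5
tool_pos: [492.9, -261.4, 269.6]
tcp_rot: [-3.141, 0.002, -0.201]
contact_force: [0.8, -0.2, -0.4]
grip_width: 91.4
t33.50 [ 492.9 -261.4  269.6] [-3.141e+00  1.500e-03 -2.008e-01] F [ 0.78 -0.2  -0.37] M [-0.031 -0.064 -0.026] w91.4 q [-0.62  0.38  1.35 -0.    1.41 -0.42]
```

View pics/x.png

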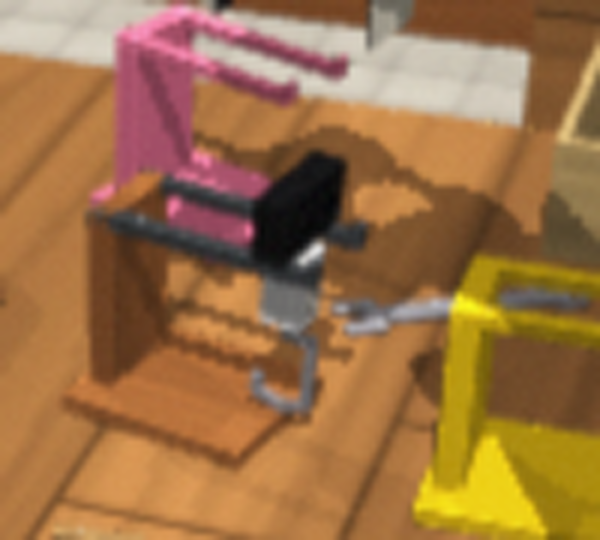

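View pics/x2.png

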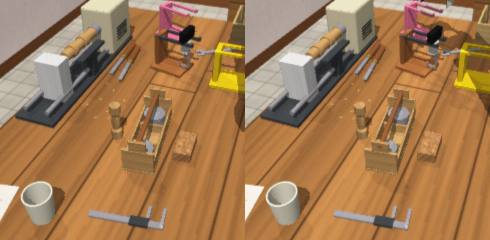

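```bash
python3 - <<'E'
from h import *
for f in('side0','fin_raw'):
    t=cv2.imread(f'pics/{f}.png').astype(int);m=(t.max(2)<25);q=np.zeros_like(m);q[130:160,270:302]=m[130:160,270:302]
    n,l,s,c=cv2.connectedComponentsWithStats(q.astype(np.uint8));k=1+np.argmax(s[1:,4]);print(s[k],c[k],ray('side',*c[k],156).round(1))
E
python3 -m inch '[[[0,0,0,0,0,0,-1],[0,0,0,0,0,0,-1],[0,0,0,0,0,0,-1],[0,0,0,0,0,0,-1],[0,0,0,0,0,0,-1],[0,0,0,0,0,0,-1],[0,0,0,0,0,0,-1],[0,0,0,0,0,0,-1],[0,0,0,0,0,0,-1],[0,0,0,0,0,0,-1]]]'
python3 - <<'E'
from h import *
tflow('f','s1')
bot.close_job();st()
E
```

```text
[280 136  14  18 159] [286.33333333 144.33962264] [ 496.2 -258.6  156. ]
[282 136  15  18 150] [289.14666667 144.98      ] [ 485.6 -257.2  156. ]
time: 34.8
tool_pos: [493.2, -261.6, 270.5]
tcp_rot: [3.142, -0.0, -0.201]
contact_force: [-0.1, -0.0, 0.4]
grip_width: 91.9
near 25 [-0.04  0.02] [0.15 0.16]
mid 22 [0.06 0.04] [0.07 0.6 ]
far 20 [-18.56 -38.88] [35.54 36.71]
sand 25 [-0.06  0.08] [0.13 0.15]
the job is handed in; nothing more can be done
the job is handed in; nothing more can be done
```

I weighed the tote, set it down, hung the scale back on its rest, and handed the job in at about 35 s of the 72 s. No verdict is reported.

**Finding the balance:** I tried the hook at the bar's middle and about 22 mm and 17.5 mm towards the heavy tin, which is in the end towards the robot's right (−y). The last point hung level.

**Weighing:** The tote hung about 20 mm clear. I estimate its tilt at 0.015–0.02 rad along the bar, from hand-read pixel shifts, so that is approximate. It was still between pictures 1.3 s apart. The load came to about 4.5–6.2 N; the force reading is noisy by several tenths of a newton.

**Set-down:** The tote stands flat, with its +y end about 5 mm towards +x from where it started. It did not move when the hook came out or afterwards.

**Scale on its rest:** It hangs upright on the prongs with the gripper clear. The camera puts its grip about 10 mm nearer the prong ends than at the start, within the 40 mm allowed. The scale probably shifted when the jaws closed on it.

**Bystanders:** The sanding block did not move by measurement. The others in view looked unmoved by eye.

**Checks that failed or disagreed:**
- Automatic tracking of the tote's far end was unusable because of shadows and occlusion, so I read that end by hand.
- An automatic image alignment (ECC) of the near board did not converge.
- The forces from the trial lifts did not give a consistent balance point, so I placed the hook by the visible tilt instead.

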